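# Switch off the charger's outlet with the marker and put the marker away

## Robot

A 6-joint arm with a two-finger parallel gripper is mounted at the origin on the work surface. World frame = base frame: x ahead of the robot, y to its left, z up, the work surface at z = 0. Lengths are in m, angles in degrees, forces in N, time in s.
With the tool pointing down it reaches from about 0.4 to 0.825 m from the base axis. Payload 7 kg.
Tool frame: the origin (TCP) lies at the very end of the fingers, on their centre line; the grasp point (between the pads) lies 19 mm behind it; x points along the fingers, z is the direction in which the jaws open and shut, and the axes are right-handed (so a half turn about x gives the same grasp; the last joint's range is limited). The gripper opens to 88 mm and grips with 3 to 60 N. Pads are 19 mm wide; open, the fingers measure 130 mm over their backs; the gripper's body (78 mm by 193 mm) begins 47 mm behind the grasp point.
Start: joints at [81.824, 20.546, 0.682, 0, -70.136, -16.507], TCP at [0.282, 0.613, 0.227] pointing down, gripper open.
Joint ranges: [-176.03, 176.03], [-82.01, 121.73], [-58.28, 71.71], [-173.87, 95.51], [-174.79, -0.11], [-173.66, 173.66]. Speed limits (degrees/s): [136.94, 136.94, 172.46, 180, 180, 180].

## Interface

Orientations are given as [roll, pitch, yaw] about the fixed x, y, z axes, in that order (R = Rz(yaw) Ry(pitch) Rx(roll)).
In Python, from plant import * gives the robot as it stands.
- The arm moves only by the tool arm_command, never from a script. Its argument "commands" is one flat list of numbers, 5 for each row, row after row: the shift along the tool's x, y, z in mm, then the turn about the tool's x in degrees, then the opening in per cent of the stroke, from 0 (shut) to 100 (fully open). A call has 1 to 5 rows; each row shifts and turns the pose as measured when the row begins, along the tool's axes as they then stand; what a row does not reach is not made up. A row lasts 1/8 s, in which the tool goes at most 62.5 mm and 10.7 degrees, less where a joint would pass 70% of its speed; a pose out of reach is approached as far as the arm can. A call is refused whole if a number of a shift passes 62.5 or a number of a turn 10.7, either way. A call with a gripper value outside its range is refused whole. The fingers move at their own pace and stop on an object; the grip force is fixed at half the most. Time passes only in rows, so rows that do not move let the fingers close. It gives the time, the measured TCP pose, the force and the opening at its end, in the units of the state.
- get_obs(): the state, without advancing time (a new reading comes with each control period).
- snapshot(name): name is "scene" or "top" or "wrist"; returns a dict with "frame" (420x560x3 uint8, blue, green, red), "fov_y" (degrees; the focal length in pixels is half the picture's height over the tangent of half this angle, whatever the lens; pixels are square), "cx", "cy" (the principal point, pixels), "world_to_cam" (4x4, takes a point from world to camera coordinates). Camera axes: x right, y up, looking along -z (the intrinsics and any distortion apply to the point x, -y, -z); pixel columns grow to the right and rows downward; lengths in m; the calibration is good to about 2 mm. The wrist camera is an equidistant fisheye: a pixel r from the principal point sees the ray r / f radians off the axis. A picture is of the moment at which its call begins. There is no depth.
- close_job(): hands the job in, once; it reports no verdict.
The state is a dict: "clock": time; "joint_pos": joint angles; "qvel": joint speeds; "tau": joint torques, N m; "tool_pos": TCP position; "orientation": TCP orientation; "force": force on the tool from outside, world axes, zero at the start; "moment": the same for the moment, N m; "opening": finger opening in m.
Only numpy, scipy, OpenCV 4.12 (cv2) and the standard library are available. Lean on these libraries where they do the work, as an engineer would, in place of code of your own. Each camera call takes 0.05 s, during which the arm holds its last target. There are 200 camera calls.

## Task

Pick the marker up from its rest and with its nose, never with your fingers, flip the lever of the outlet that has the upright charger block in it over to the side away from you (off), leaving the other four levers as they are. Then slide the marker, nose first, into the empty cell of the marker rack and push it fully home. Do not disturb the other things on the table.

Things in the scene. Friction and masses are not known exactly. Their poses are not given: they have to be found in the camera images.
- marker_mid (a point): Centre (half-way along and up) of the marker pen: 148 mm long, 35 g, white square barrel 16 x 16 mm with black tail and black nose, lying level, centre line 30 mm above the table. x runs along the pen to the nose, z up as it lies. The front 40 mm are round, tapering from 15.6 to 10 mm diameter, then 6 mm at the very end; nose end 74 mm ahead of the centre, flat tail end 74 mm behind.
- marker_tip (a point): The nose end of the marker, on its centre line; axes as for marker_mid.
- rest: Dark wooden pen rest, fixed, origin on the table under the marker's centre, x along the marker to its nose. Two notched uprights (12 mm thick along x, 44 mm wide, 30 mm high) carry the marker at x = +24 and -62 mm; between them under the pen is only a 6 mm thick foot, 44 mm wide. The marker lifts straight up out of the notches.
- rail: Switched power rail, fixed; origin under its middle, x away from the robot, y along the row. 252 mm long in y, 96 mm wide, 45 mm high (grey end caps 47 mm). Five equal white outlet modules side by side, 42 mm apart, in any order; each has one lever near its front edge (x = -24 mm) and its socket 45 mm behind the lever.
- pivot_charger (a point): Pivot of the lever of the outlet with the upright charger, 44 mm above the table. x from lever to socket (level, away from the robot), y along the row, z up. The lever is a black paddle 14 mm wide, 5 mm thick, its end 32 mm from the pivot, swinging in the x-z plane. Ribs 19 mm either side of it (3 mm thick, 36 mm long in x) rise to 57 mm above the table; the rail's front edge is 24 mm before it.
- lever_charger (a joint): Angle of that lever (rad): 0 leaning 0.45 rad from vertical towards the robot (on), 0.9 leaning 0.45 rad away from the robot, towards the socket (off). It is a snap lever: about 0.035 N m (1 to 2.5 N on the paddle) is needed to push it over the middle (0.45); past it, it goes over to the end by itself and stays.
- charger_top (a point): Middle of the top of the charger: grey upright block 30 x 34 mm and 56 mm tall above the module, top 101 mm above the table, standing in the socket 45 mm behind its lever (along x of pivot_charger). Its front face is 30 mm behind the pivot.
- pivot_dome (a point): Lever pivot point of the outlet module that has the low grey round dome (36 mm wide, 31 mm high) in its socket; axes as for pivot_charger. Its lever is the same size and shape.
- pivot_a (a point): Lever pivot point of the outlet module a, with an empty socket; axes as for pivot_charger. Its lever is the same size and shape.
- pivot_b (a point): Lever pivot point of the outlet module b, with an empty socket; axes as for pivot_charger. Its lever is the same size and shape.
- pivot_c (a point): Lever pivot point of the outlet module c, with an empty socket; axes as for pivot_charger. Its lever is the same size and shape.
- lever_dome (a joint): Lever of the dome's outlet, values as for lever_charger; starts on (0) and is to be left so.
- lever_a (a joint): Lever of outlet a; starts on (0) and is to be left so.
- lever_b (a joint): Lever of outlet b; starts off (0.9) and is to be left so.
- lever_c (a joint): Lever of outlet c; starts off (0.9) and is to be left so.
- cell_mouth (a point): Middle of the open mouth of the rack's empty cell, 24 mm above the table. x level, into the cell (away from the robot), y sideways, z up. The cell is 20 x 20 mm inside and 132 mm deep to its closed back, floor 14 mm above the table; the marker fully home sticks out 16 mm. Let go when less than about 80 mm in, it droops at the tail and jams when pushed.
- rack: Marker rack, fixed, grey, origin under its middle, x away from the robot: 137 mm long (x), 130 mm wide, 38 mm high. Five level cells in a row 25 mm apart in y, open towards the robot, roofed over the front 40 and last 30 mm; the empty one may be any. The other four hold fixed markers whose 16 mm square tails stick out 2 mm in front of the mouths.
- eraser: White eraser 55 x 32 x 16 mm, loose, a bystander; origin under its middle.
- ink: Amber ink bottle with black dropper, 38 mm wide, 96 mm tall, loose, a bystander; origin under its middle.
- cup: Cardboard cup, 80 mm wide, 95 mm tall, loose, a bystander; origin under its middle.
- palette: White palette plate, 170 mm wide, 18 mm tall, loose, a bystander; origin under its middle.
- horse: Wooden horse figurine on a plinth 100 x 44 mm, 122 mm tall, loose, a bystander; origin under its middle.
- brush: Wide flat brush, 190 mm long, loose, a bystander; origin under its middle.
Not all that is in view belongs to the job. Leave any purple look-alike of the part that bears marker_mid alone.

How it is judged (in metres and radians):
On the way, in this order (a step that is already met when the one before it is completed fails the run):
1. the marker is lifted clear of its rest (height (world z) of marker_mid above 0.042 m and value of joint lever_charger below 0.4 rad), for 0.2 s.
2. the charger's lever is over to off, pushed by the marker's nose (value of joint lever_charger above 0.8 rad and distance between marker_tip and pivot_charger below 0.045 m), for 0.1 s.
3. the marker's nose is 30 mm or more inside the empty cell (x of marker_tip in the frame of cell_mouth above 0.03 m and y of marker_tip in the frame of cell_mouth between -0.006 and 0.006 m and z of marker_tip in the frame of cell_mouth between -0.006 and 0.006 m), for 0.1 s.
4. the marker is fully home in the cell (x of marker_tip in the frame of cell_mouth above 0.127 m and y of marker_tip in the frame of cell_mouth between -0.006 and 0.006 m and z of marker_tip in the frame of cell_mouth between -0.006 and 0.006 m and angle between the x axis of marker_tip and the x axis of cell_mouth, either way round below 0.08 rad), for 0.2 s.
At the end, for the whole second after the job is handed in: The charger's lever is off (over 0.8 of 0.9 rad); the marker is nose first in the empty cell, its nose within 5 mm of the back, in line with the cell and at rest; levers dome and a are on (under 0.2 rad), b and c off (over 0.7 rad) (all of step 4 and value of joint lever_charger above 0.8 rad and linear speed of marker below 0.02 m/s and value of joint each of lever_dome, lever_a below 0.2 rad and value of joint each of lever_b, lever_c above 0.7 rad); the robot touches nothing.
It fails at once if the fingers or the arm push on the power rail, a lever or a plug instead of the marker (contact force between any of the fingers, the arm and rail above 1 N or contact force between any of the fingers, the arm and outlet_charger above 1 N or contact force between any of the fingers, the arm and outlet_dome above 1 N or contact force between any of the fingers, the arm and outlet_a above 1 N or contact force between any of the fingers, the arm and outlet_b above 1 N or contact force between any of the fingers, the arm and outlet_c above 1 N).
It fails at once if another outlet's lever is flipped (not (value of joint lever_dome below 0.4 rad) or not (value of joint lever_a below 0.4 rad) or not (value of joint lever_b above 0.5 rad) or not (value of joint lever_c above 0.5 rad)).
It fails at once if a bystander is moved by more than 20 mm (distance of any of eraser, ink, cup, palette, horse, brush from where it was at the start of the episode above 0.02 m).
It also fails if it takes over 58 s, if anything falls off the work surface, if the arm or the gripper's body presses on something with over 40 N, if the wrist force passes 120 N, or if a joint passes its speed limit or range.

## Working session

There is one attempt and no reset: what is moved stays moved. The work goes in short steps, Python scripts to look and compute and a tool call to move; the robot and the scene stay as the last step left them, time stands still between calls to the robot, and variables do not carry over. Pictures are saved under pics/ and viewed, about 8 in all and at most 12, crops included, and the job is handed in when it is done.

Besides the shell and the picture viewer there is one more tool, called after ">>>" by a JSON object that holds its "api" and its "payload", one argument or row to a line. arm_command: Moves the arm, as the interface text tells. Its arguments: {"type":"object","properties":{"commands":{"type":"array"}},"required":["commands"]}

```bash
mkdir -p pics; ls; cat > h.py <<'E'
from plant import *
import numpy as np, cv2
from scipy.spatial.transform import Rotation as R
E
python3 - <<'E'
from h import *
o=get_obs(); print({k:np.round(v,3) for k,v in o.items()})
import pickle
for n in("scene","top"):
    s=snapshot(n); pickle.dump(s,open(n+".pkl","wb")); cv2.imwrite(f"pics/{n}0.png",cv2.resize(s["frame"],(800,600),interpolation=cv2.INTER_CUBIC)); print(n,s["fov_y"],s["cx"],s["cy"],np.round(s["world_to_cam"],3).tolist(),s.keys())
E
```

```text
pics
{'clock': np.float64(0.0), 'joint_pos': array([ 8.1823e+01,  2.0593e+01,  6.3300e-01, -2.0000e-02, -7.0134e+01,
       -1.6509e+01]), 'qvel': array([-0.087, -0.019, -0.081, -0.011, -0.014,  0.   ]), 'tau': array([ 1.0000e-03, -5.8272e+01,  2.9306e+01,  6.9970e+00,  7.0000e-03,
       -0.0000e+00]), 'tool_pos': array([0.282, 0.613, 0.226]), 'orientation': array([   5.225,   89.904, -109.468]), 'force': array([-0.504,  0.241,  0.283]), 'moment': array([0.033, 0.012, 0.005]), 'opening': np.float64(0.088)}
scene 47.79081021247261 282.70793239509993 204.7006908296919 [[-0.757, 0.653, -0.018, 0.293], [-0.419, -0.464, 0.781, 0.174], [0.502, 0.599, 0.624, -1.82], [0.0, 0.0, 0.0, 1.0]] dict_keys(['frame', 'fov_y', 'cx', 'cy', 'world_to_cam'])
top 42.861522466729106 281.2784417997706 205.18517042943793 [[0.01, -1.0, 0.0, 0.067], [0.994, 0.01, 0.11, -0.507], [-0.11, -0.001, 0.994, -1.617], [0.0, 0.0, 0.0, 1.0]] dict_keys(['frame', 'fov_y', 'cx', 'cy', 'world_to_cam'])
```

View pics/top0.png

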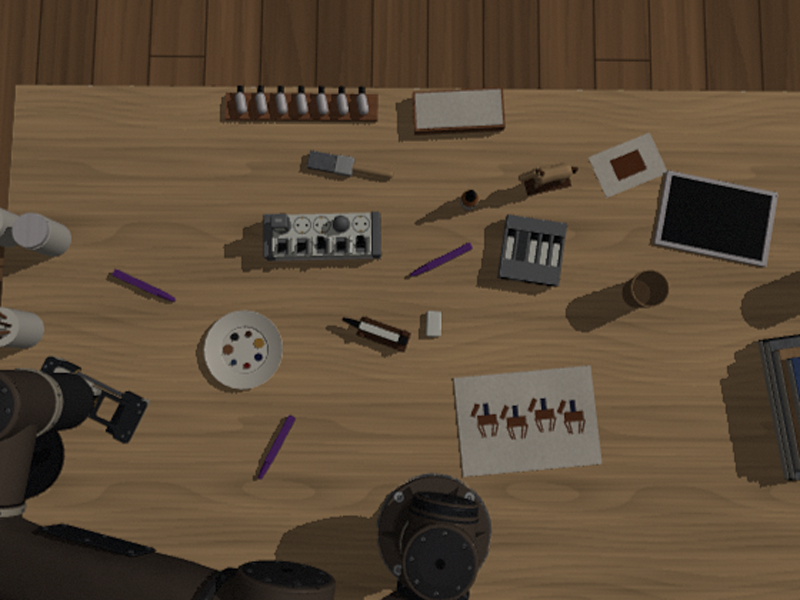

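View pics/scene0.png

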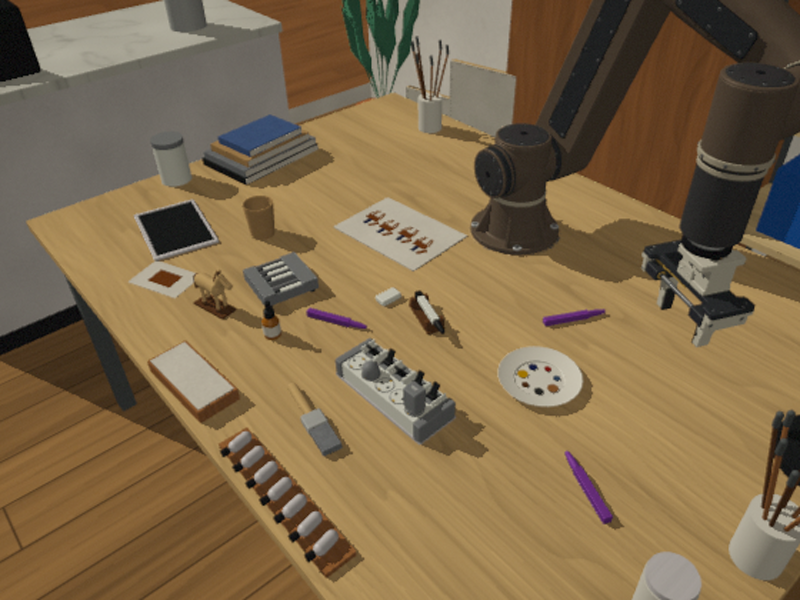

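Top view: the marker lies at about (378,332), with its nose to the left near (345,320). The rail is at (322,236), with the charger on the leftmost module (281,225). The rack is at (533,250), and its empty cell is second from the left (521,245).

```bash
cat >> h.py <<'E'
def ray(s,u,v):
    f=210/np.tan(np.radians(s["fov_y"]/2)); T=np.array(s["world_to_cam"]); C=-T[:3,:3].T@T[:3,3]
    a=np.array([u-s["cx"],v-s["cy"]])
    if s.get("fish"):
        r=np.hypot(*a); t=r/f; d=np.array([a[0]/r*np.sin(t),-a[1]/r*np.sin(t),-np.cos(t)])
    else: d=np.array([a[0]/f,-a[1]/f,-1])
    return C,T[:3,:3].T@d
def onz(s,u,v,z):
    C,d=ray(s,u,v); return C+d*(z-C[2])/d[2]
def proj(s,p):
    f=210/np.tan(np.radians(s["fov_y"]/2)); T=np.array(s["world_to_cam"]); c=T[:3,:3]@np.array(p)+T[:3,3]
    x,y,z=c[0],-c[1],-c[2]
    if s.get("fish"):
        r=np.hypot(x,y); t=np.arctan2(r,z); return np.array([s["cx"]+f*t*x/r,s["cy"]+f*t*y/r])
    return np.array([s["cx"]+f*x/z,s["cy"]+f*y/z])
def state():
    o=get_obs(); print("t",round(float(o["clock"]),2),"tcp",np.round(np.array(o["tool_pos"])*1000,1),"rpy",np.round(o["orientation"],2),"F",np.round(o["force"],1),"op",round(float(o["opening"])*1000,1)); return o
def tool(o): return R.from_euler("xyz",o["orientation"],degrees=True).as_matrix()
def to(p,o=None):
    o=o or get_obs(); return np.round(tool(o).T@(np.array(p)-o["tool_pos"])*1000,1)
E
python3 - <<'E'
from h import *
import pickle
s=pickle.load(open("top.pkl","rb")); k=.7
for n,u,v,z in [("nose",343,319,.03),("tail",409,345,.03),("railBL",264,213,.047),("railBR",381,211,.047),("railFL",264,260,.047),("railFR",381,257,.047),("rackBL",506,215,.038),("rackBR",566,221,.038),("rackFL",500,278,.038),("rackFR",559,286,.038),("eraser",433,324,.016),("palette",243,350,.01),("ink",469,198,.09),("horse",548,179,.06),("cup",647,289,.095),("brushcentre",348,168,.01)]:
    print(n,np.round(onz(s,u*k,v*k,z)*1000,0))
print(R.from_euler("xyz",get_obs()["orientation"],degrees=True).as_matrix().round(3), )
w=snapshot("wrist"); print(w["fov_y"],w["cx"],w["cy"]); T=np.array(w["world_to_cam"]); print("camC",-T[:3,:3].T@T[:3,3],T[:3,:3].round(3).tolist())
E
```

```text
nose [449. 197.  30.]
tail [395.  55.  30.]
railBL [675. 370.  47.]
railBR [681. 119.  47.]
railFL [572. 367.  47.]
railFR [581. 117.  47.]
rackBL [ 677. -152.   38.]
rackBR [ 665. -282.   38.]
rackFL [ 540. -138.   38.]
rackFR [ 524. -265.   38.]
eraser [441.   4.  16.]
palette [381. 414.  10.]
ink [702. -67.  90.]
horse [ 752. -239.   60.]
cup [ 512. -435.   95.]
brushcentre [786. 194.  10.]
[[-0.     0.909 -0.418]
 [-0.001 -0.418 -0.909]
 [-1.     0.     0.002]]
65.70646984690485 284.9345574831998 205.16296236724355
camC [0.3439282  0.58511926 0.38296245] [[-0.418, -0.909, 0.002], [0.878, -0.404, -0.257], [0.235, -0.106, 0.966]]
```

```bash
cat >> h.py <<'E'
def plan(p,yaw,op,n=None,o=None,dmax=58,tmax=10.4):
    """rows (tool axes, integers) to TCP p [m] with tool y at yaw [deg], tool pointing down"""
    o=o or get_obs(); t=tool(o); y0=np.degrees(np.arctan2(t[1,1],t[0,1])); dy=(yaw-y0+180)%360-180
    d=np.array(p)*1000-np.array(o["tool_pos"])*1000
    n=n or int(max(np.ceil(np.linalg.norm(d)/dmax),np.ceil(abs(dy)/tmax),1)); out=[]
    pos=np.zeros(3); yw=y0
    for i in range(n):
        c,s=np.cos(np.radians(yw)),np.sin(np.radians(yw)); A=np.array([[0,c,s],[0,s,-c],[-1,0,0]])  # cols x,y,z
        want=d*(i+1)/n-pos; l=np.round(A.T@want,0 if n>2 else 1); tr=round(-(y0+dy*(i+1)/n-yw),1)
        pos=pos+A@l; yw-=tr; out+= [*l.tolist(),tr,op]
    for i in range(0,len(out),25): print([int(x) if x==int(x) else x for x in out[i:i+25]])
    print("n",n,"dy",round(dy,1),"d",d.round(1)); 
E
python3 - <<'E'
from h import *
plan([.407,.087,.16],69,100)
E
```

```text
[7, 33, 43, np.float64(-9.4), 100, 6, 26, 47, np.float64(-9.3), 100, 7, 18, 51, np.float64(-9.4), 100, 6, 10, 53, np.float64(-9.4), 100, 7, 0, 54, np.float64(-9.3), 100]
[6, -8, 54, np.float64(-9.4), 100, 7, -17, 51, np.float64(-9.4), 100, 7, -25, 48, np.float64(-9.4), 100, 6, -32, 43, np.float64(-9.3), 100, 7, -40, 38, np.float64(-9.4), 100]
n 10 dy 93.7 d [ 125.2 -526.   -65.8]
```

>>> {"api": "arm_command", "payload": {
  "commands": [7,33,43,-9.4,100,6,26,47,-9.3,100,7,18,51,-9.4,100,6,10,53,-9.4,100,7,0,54,-9.3,100]
}}

```text
clock: 0.78
tool_pos: [0.3468, 0.3458, 0.1899]
orientation: [-36.0, 89.8, -102.3]
force: [1.2, 0.5, 0.7]
opening: 0.0876
```

>>> {"api": "arm_command", "payload": {
  "commands": [6,-8,54,-9.4,100,7,-17,51,-9.4,100,7,-25,48,-9.4,100,6,-32,43,-9.3,100,7,-40,38,-9.4,100]
}}

```text
clock: 1.4
tool_pos: [0.4181, 0.0842, 0.1584]
orientation: [-56.4, 89.9, -75.5]
force: [0.0, -0.0, -0.2]
opening: 0.0877
```

```bash
python3 - <<'E'
from h import *
import pickle
state(); w=snapshot("wrist"); w["fish"]=1; pickle.dump(w,open("w1.pkl","wb")); cv2.imwrite("pics/w1.png",cv2.resize(w["frame"],(800,600),interpolation=cv2.INTER_CUBIC))
for p in ([.395,.055,.03],[.449,.197,.03]): print(proj(w,p)/.7)
state()
E
```

```text
t 1.4 tcp [418.1  84.2 158.4] rpy [-56.35  89.85 -75.51] F [ 0.  -0.  -0.2] op 87.7
[389.41794445 335.03684874]
[395.22993882  95.82086569]
t 1.45 tcp [417.5  79.9 157.2] rpy [ -96.51   89.72 -114.95] F [-0.1 -3.8 -1.6] op 87.8
```

View pics/w1.png

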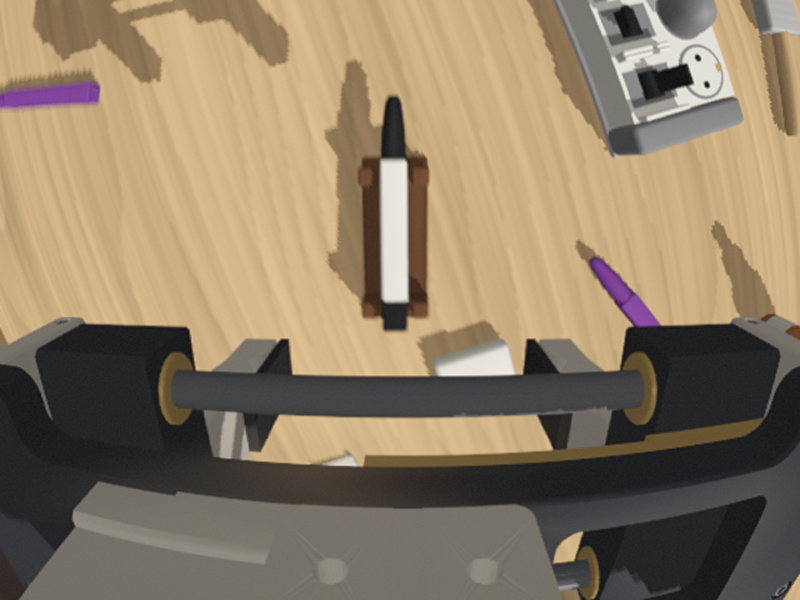

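The wrist view shows the marker in its rest, with the nose at (394,97) and the tail end at (395,328). The rail is at upper right.

```bash
python3 - <<'E'
from h import *
import pickle
w=pickle.load(open("w1.pkl","rb"));k=.7
a=onz(w,394*k,96*k,.03);b=onz(w,395*k,327*k,.038); b2=onz(w,395*k,304*k,.038)
d=a-b; d[2]=0; L=np.linalg.norm(d); u=d/L; print(a*1000,b*1000,L*1000,np.degrees(np.arctan2(d[1],d[0])))
c=a-u*.074; print("c",c*1000, "from tail", (b+u*.074)*1000)
yaw=np.degrees(np.arctan2(d[1],d[0])); m=(c+b+u*.074)/2
g=m-u*.041; print("grip",g*1000); state()
plan([g[0],g[1],.08],yaw,100)
plan([g[0],g[1],.011],yaw,100)
E
```

```text
[448.26250485 197.14242523  30.        ] [401.43931062  61.62976777  38.        ] 143.37395806386385 70.93861997862423
c [424.0955193  127.19990019  30.        ] from tail [425.60629617 131.57229281  38.        ]
grip [411.46109141  90.63415695  34.        ]
t 1.45 tcp [417.5  79.9 157.2] rpy [ -96.51   89.72 -114.95] F [-0.1 -3.8 -1.6] op 87.8
[38.6, 4.2, -4.6, np.float64(0.3), 100, 38.6, 4.1, -4.5, np.float64(0.3), 100]
n 2 dy -0.6 d [ -6.   10.8 -77.2]
[49, 3, -3, np.float64(0.2), 100, 48, 3, -3, np.float64(0.2), 100, 49, 2, -3, np.float64(0.2), 100]
n 3 dy -0.6 d [  -6.    10.8 -146.2]
```

>>> {"api": "arm_command", "payload": {
  "commands": [0,0,-9,0.5,100,0,0,0,0,100]
}}

```text
clock: 1.7
tool_pos: [0.4084, 0.0812, 0.1569]
orientation: [-100.6, 89.7, -119.8]
force: [1.4, 0.2, 0.3]
opening: 0.0876
```

```bash
python3 - <<'E'
from h import *
import pickle
state(); w=snapshot("wrist"); w["fish"]=1; pickle.dump(w,open("w2.pkl","wb")); state()
f=w["frame"]; cv2.imwrite("pics/w2.png",cv2.resize(f[40:260,200:360],(640,880)[::1],interpolation=cv2.INTER_CUBIC)[:600] if 0 else cv2.resize(f[50:250,200:360],(480,600),interpolation=cv2.INTER_CUBIC))
E
```

```text
t 1.7 tcp [408.4  81.2 156.9] rpy [-100.55   89.69 -119.77] F [1.4 0.2 0.3] op 87.6
t 1.75 tcp [408.7  81.6 157. ] rpy [ -97.37   89.7  -116.53] F [ 0.5 -0.1 -0.1] op 87.6
```

View pics/w2.png

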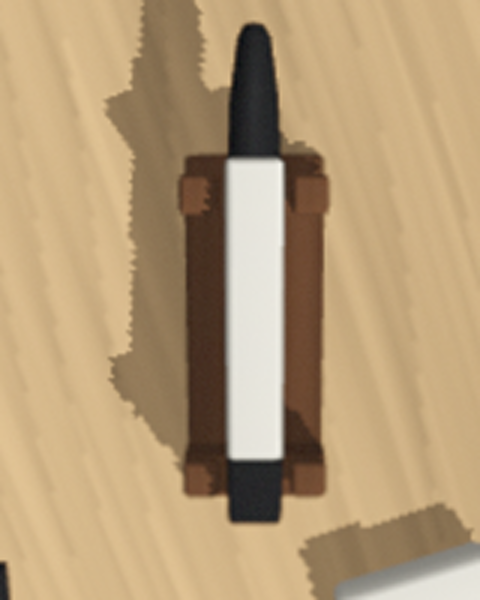

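The crop shows the nose tip at (254,24), the white front edge at (254,158) and the tail edge at (255,522).

```bash
python3 - <<'E'
from h import *
import pickle
w=pickle.load(open("w2.pkl","rb"))
q=lambda u,v,z: onz(w,200+u/3-.3,50+v/3-.3,z)
a=q(254,23,.03);m=q(254.5,158,.038);b=q(255,522,.038)
d=b-m; u=-d[:2]/np.linalg.norm(d[:2]); print(np.linalg.norm(d[:2])*1000,"(108)",np.linalg.norm((a-b)[:2])*1000,"(148)")
yaw=np.degrees(np.arctan2(u[1],u[0]));
cs=[a[:2]-u*.074,m[:2]-u*.034,b[:2]+u*.074]; print(yaw,np.array(cs)*1000)
c=np.mean(cs,0); g=c-u*.040; print(c,g); state()
plan([*g,.011],yaw,100,n=4)
E
```

```text
106.14577651735435 (108) 146.4390496175472 (148)
70.85500046836039 [[423.69161417 129.51917144]
 [423.70014739 129.20581022]
 [424.30825844 130.95747962]]
[0.42390001 0.12989415] [0.41078161 0.09210649]
t 1.75 tcp [408.7  81.6 157. ] rpy [ -97.37   89.7  -116.53] F [ 0.5 -0.1 -0.1] op 87.6
[37, 3, 0, 0, 100, 36, 2, -1, 0, 100, 37, 3, 0, 0, 100, 36, 3, 0, 0, 100]
n 4 dy 0.0 d [   2.1   10.5 -146. ]
```

>>> {"api": "arm_command", "payload": {
  "commands": [0,11,-1,0,100,50,0,0,0,100,50,0,0,0,100,40,0,0,0,100,0,0,0,0,100]
}}

```text
clock: 2.38
tool_pos: [0.415, 0.101, 0.0157]
orientation: [14.5, 89.7, -4.2]
force: [0.6, 0.3, 1.0]
opening: 0.0877
```

```bash
python3 - <<'E'
from h import *
state(); plan([.4108,.0921,.011],70.9,100,n=1)
E
```

```text
t 2.38 tcp [415.  101.   15.7] rpy [14.54 89.74 -4.23] F [0.6 0.3 1. ] op 87.7
[4.7, -9.8, -1.1, np.float64(0.3), 100]
n 1 dy -0.3 d [-4.2 -8.9 -4.7]
```

>>> {"api": "arm_command", "payload": {
  "commands": [4,-9,-1,0,100,0,0,0,0,100]
}}

```text
clock: 2.62
tool_pos: [0.4123, 0.0944, 0.0136]
orientation: [28.2, 89.6, 9.6]
force: [0.2, -0.7, 0.3]
opening: 0.0878
```

```bash
python3 - <<'E'
from h import *
state(); plan([.4108,.0921,.011],70.9,100,n=1)
E
```

```text
t 2.62 tcp [412.3  94.4  13.6] rpy [28.21 89.61  9.57] F [ 0.2 -0.7  0.3] op 87.8
[2.6, -2.6, -0.7, np.float64(0.5), 100]
n 1 dy -0.5 d [-1.5 -2.3 -2.6]
```

Close on the marker.

>>> {"api": "arm_command", "payload": {
  "commands": [3,-2.5,-0.7,0.3,100,0,0,0,0,0,0,0,0,0,0,0,0,0,0,0,0,0,0,0,0]
}}

```text
clock: 3.25
tool_pos: [0.4126, 0.0934, 0.0132]
orientation: [42.3, 89.3, 23.3]
force: [-0.3, -0.0, -0.4]
opening: 0.0533
```

```bash
python3 - <<'E'
from h import *
state()
E
```

```text
t 3.25 tcp [412.6  93.4  13.2] rpy [42.32 89.26 23.33] F [-0.3 -0.  -0.4] op 53.3
```

>>> {"api": "arm_command", "payload": {
  "commands": [2,-1.5,0,0,0,0,0,0,0,0,0,0,0,0,0,0,0,0,0,0,0,0,0,0,0]
}}

```text
clock: 3.88
tool_pos: [0.412, 0.0917, 0.0108]
orientation: [41.4, 89.3, 22.4]
force: [-0.0, -0.0, -0.1]
opening: 0.016
```

>>> {"api": "arm_command", "payload": {
  "commands": [0,0,0,0,0,0,0,0,0,0,0,0,0,0,0]
}}

```text
clock: 4.25
tool_pos: [0.412, 0.0917, 0.0108]
orientation: [41.4, 89.3, 22.4]
force: [1.0, -0.4, -0.5]
opening: 0.0155
```

```bash
python3 - <<'E'
from h import *
state();print(tool(get_obs()).round(3))
E
```

```text
t 4.25 tcp [412.   91.7  10.8] rpy [41.36 89.3  22.37] F [ 1.  -0.4 -0.5] op 15.5
[[ 0.011  0.325  0.946]
 [ 0.005  0.946 -0.325]
 [-1.     0.008  0.009]]
```

>>> {"api": "arm_command", "payload": {
  "commands": [-20,0,0,0,0,-50,0,0,0,0,-50,0,0,0,0,0,0,0,0,0]
}}

```text
clock: 4.75
tool_pos: [0.4101, 0.0907, 0.1338]
orientation: [35.8, 89.4, 16.8]
force: [0.8, 0.5, -1.2]
opening: 0.0156
```

```bash
python3 - <<'E'
from h import *
state(); plan([.43,.327,.16],1.3,0)
E
```

```text
t 4.75 tcp [410.1  90.7 133.8] rpy [35.83 89.45 16.83] F [ 0.8  0.5 -1.2] op 15.6
[-4, 33, -8, 10, 0, -3, 31, -14, np.float64(9.9), 0, -4, 28, -19, 10, 0, -4, 24, -24, np.float64(9.9), 0, -4, 20, -27, 10, 0]
[-3, 15, -30, 10, 0, -4, 9, -33, np.float64(9.9), 0]
n 7 dy -69.7 d [ 19.9 236.3  26.2]
```

>>> {"api": "arm_command", "payload": {
  "commands": [-4,33,-8,10,0,-3,31,-14,9.9,0,-4,28,-19,10,0,-4,24,-24,9.9,0,-4,20,-27,10,0]
}}

```text
clock: 5.38
tool_pos: [0.4235, 0.2606, 0.1507]
orientation: [77.2, 89.7, 6.7]
force: [0.1, -0.7, 0.2]
opening: 0.0158
```

>>> {"api": "arm_command", "payload": {
  "commands": [-3,15,-30,10,0,-4,9,-33,9.9,0,0,0,0,0,0,0,0,0,0,0]
}}

```text
clock: 5.88
tool_pos: [0.4297, 0.3303, 0.1531]
orientation: [9.6, 89.7, -81.5]
force: [-0.6, -0.8, -0.5]
opening: 0.016
```

```bash
python3 - <<'E'
from h import *
import pickle
state(); w=snapshot("wrist"); w["fish"]=1; pickle.dump(w,open("w3.pkl","wb")); state(); print(tool(get_obs()).round(3))
cv2.imwrite("pics/w3.png",cv2.resize(w["frame"][0:300],(800,429),interpolation=cv2.INTER_CUBIC))
E
```

```text
t 5.88 tcp [429.7 330.3 153.1] rpy [  9.55  89.74 -81.52] F [-0.6 -0.8 -0.5] op 16.0
t 5.92 tcp [429.8 330.2 153.3] rpy [ 12.66  89.74 -78.44] F [ 0.1 -0.1 -1. ] op 15.5
[[ 0.001  1.    -0.019]
 [-0.004 -0.019 -1.   ]
 [-1.     0.001  0.004]]
```

View pics/w3.png

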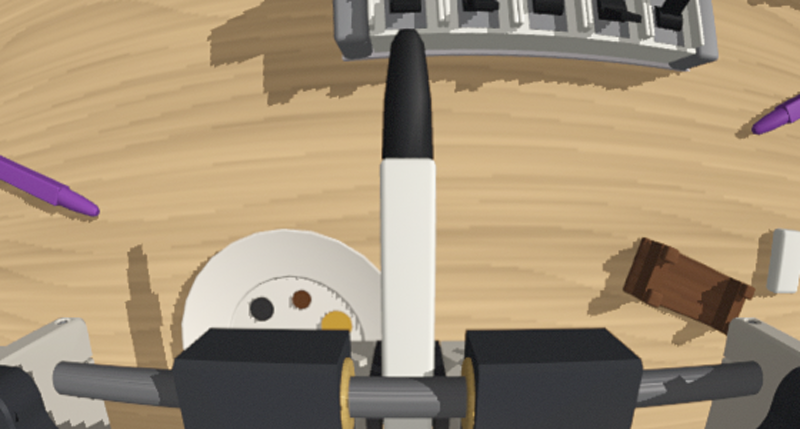

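The pen is straight in the hand with its tip at (409,30). The charger's lever is just ahead at (405,5), and the rail's outer front corners are at about (341,56) and (714,64).

```bash
python3 - <<'E'
from h import *
import pickle
w=pickle.load(open("w3.pkl","rb"));k=.7
for n,u,v,z in [("FLbot",345,58,.0),("FRbot",712,67,0),("lever1tip",405,10,.073),("lever2tip",480,9,.073),("lever3tip",546,12,.073),("capFLtop",342,40,.047),("capLin",369,50,.045),("pentip",409,30,.153+.019)]: print(n,(onz(w,u*k,v*k,z)*1000).round(1))
s=pickle.load(open("top.pkl","rb")); f=s["frame"][140:190,175:275]
cv2.imwrite("pics/t2.png",cv2.resize(f,(800,400),interpolation=cv2.INTER_CUBIC))
E
```

```text
FLbot [577.7 368.8   0. ]
FRbot [591.9  91.1   0. ]
lever1tip [584.6 328.8  73. ]
lever2tip [585.7 290.1  73. ]
lever3tip [586.8 254.4  73. ]
capFLtop [576.8 364.6  47. ]
capLin [570.3 349.5  45. ]
pentip [541.8 328.5 172. ]
```

View pics/t2.png

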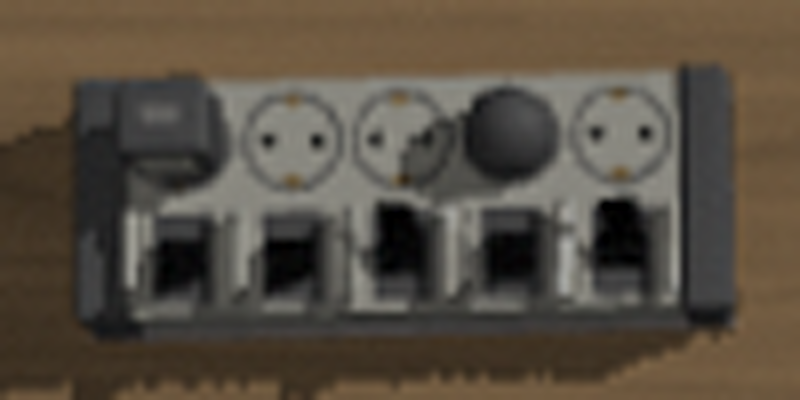

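The crop shows socket centres at (293,140), (400,138) and (620,135), for modules 2, 3 and 5. The charger is on module 1, at far left.

```bash
python3 - <<'E'
from h import *
import pickle
s=pickle.load(open("top.pkl","rb"))
P=np.array([onz(s,175+u/8-.44,140+v/8-.44,.045)[:2]*1000 for u,v in [(293,140),(400,138.5),(620,135)]]); print(P.round(1))
i=np.array([1,2,4]); ax=np.polyfit(i,P[:,0],1); ay=np.polyfit(i,P[:,1],1); print(ax,ay)
d=np.array([ax[0],ay[0]]); d/=np.linalg.norm(d); x=np.array([-d[1],d[0]]); yaw=np.degrees(np.arctan2(x[1],x[0])); print("x axis",x,yaw)
c=P.mean(0)-(-d*0); s0=P.mean(0)+d*42*(0-i.mean()); pv=s0-x*45; print("socket0",s0,"pivot",pv)
for m,u,v in [("cap L front top",78,325),("cap R front top",733,325)]: print(m,onz(s,175+u/8-.44,140+v/8-.44,.047)*1000)
E
```

```text
[[650.9 288.8]
 [651.9 247.7]
 [654.1 163.2]]
[  1.0778826  649.79485437] [-41.93133296 331.10684791]
x axis [0.99966977 0.02569741] 1.472515227155188
socket0 [649.79156761 331.23470817] pivot [604.80642809 330.07832472]
cap L front top [577.87211603 368.93518399  47.        ]
cap R front top [580.39066463 118.75357028  47.        ]
```

```bash
python3 - <<'E'
from h import *
plan([.440,.3260,.047],1.5,0,n=4)
E
```

```text
[27, 3, 1, np.float64(-0.7), 0, 26, 2, 1, np.float64(-0.6), 0, 27, 3, 1, np.float64(-0.7), 0, 26, 2, 1, np.float64(-0.6), 0]
n 4 dy 2.6 d [  10.2   -4.2 -106.3]
```

>>> {"api": "arm_command", "payload": {
  "commands": [27,3,1,-0.7,0,26,2,1,-0.6,0,27,3,1,-0.7,0,24,2,1,-0.6,0,0,0,0,0,0]
}}

```text
clock: 6.55
tool_pos: [0.4398, 0.3214, 0.0468]
orientation: [10.2, 89.8, -78.1]
force: [0.4, 0.7, -0.3]
opening: 0.0159
```

```bash
python3 - <<'E'
from h import *
o=state(); t=tool(o); print("tip",(np.array(o["tool_pos"])+.114*t[:,1]-.019*t[:,0])*1000); plan([.491,.3272,.047],1.5,0,n=4)
E
```

```text
t 6.55 tcp [439.8 321.4  46.8] rpy [ 10.17  89.77 -78.12] F [ 0.4  0.7 -0.3] op 15.9
tip [553.76801678 324.86439496  65.89225741]
[0, 13, -1, np.float64(0.1), 0, 0, 13, -1, 0, 0, 0, 12, -1, np.float64(0.1), 0, 0, 13, -1, 0, 0]
n 4 dy -0.2 d [51.2  5.8  0.2]
```

>>> {"api": "arm_command", "payload": {
  "commands": [0,12,-4,0,0,0,12,-1,0,0,0,0,0,0,0]
}}

```text
clock: 6.92
tool_pos: [0.4668, 0.3284, 0.0498]
orientation: [77.3, 89.8, -11.0]
force: [0.1, 0.1, -1.0]
opening: 0.0157
```

```bash
python3 - <<'E'
from h import *
import pickle
o=state(); t=tool(o); print("tip",(np.array(o["tool_pos"])+.114*t[:,1]-.019*t[:,0])*1000)
w=snapshot("wrist"); cv2.imwrite("pics/w4.png",cv2.resize(w["frame"][0:150,140:420],(800,429),interpolation=cv2.INTER_CUBIC))
E
```

```text
t 6.92 tcp [466.8 328.4  49.8] rpy [ 77.25  89.78 -11.  ] F [ 0.1  0.1 -1. ] op 15.7
tip [580.70252605 331.93821484  69.20588838]
```

View pics/w4.png

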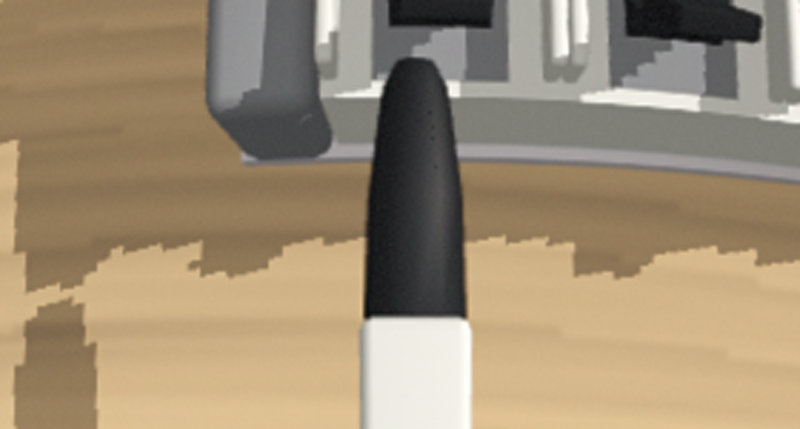

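The pen tip (411,60) points at the charger's lever (442,10), but it is about 4 mm too far left and 3 mm too high. I'll correct both and push.

>>> {"api": "arm_command", "payload": {
  "commands": [4,0,4,0,0,0,8,0,0,0,0,8,0,0,0,0,8,0,0,0,0,0,0,0,0]
}}

```text
clock: 7.6
tool_pos: [0.4918, 0.3246, 0.0459]
orientation: [76.9, 89.8, -11.4]
force: [-0.0, 0.7, -0.0]
opening: 0.0158
```

```bash
python3 - <<'E'
from h import *
o=state(); t=tool(o); print("tip",(np.array(o["tool_pos"])+.114*t[:,1]-.019*t[:,0])*1000)
E
```

```text
t 7.6 tcp [491.8 324.6  45.9] rpy [ 76.87  89.8  -11.38] F [-0.   0.7 -0. ] op 15.8
tip [605.71127832 328.1425748   65.2844561 ]
```

>>> {"api": "arm_command", "payload": {
  "commands": [0,4,0,0,0,0,0,0,0,0,0,0,0,0,0]
}}

```text
clock: 7.98
tool_pos: [0.4951, 0.3244, 0.0454]
orientation: [44.4, 89.9, -43.8]
force: [-2.8, 1.6, 0.9]
opening: 0.0158
```

```bash
python3 - <<'E'
from h import *
o=state(); t=tool(o); print("tip",(np.array(o["tool_pos"])+.114*t[:,1]-.019*t[:,0])*1000)
w=snapshot("wrist"); s=snapshot("scene"); a=cv2.resize(w["frame"][0:150,140:420],(560,300)); b=cv2.resize(s["frame"][225:315,225:327],(340,300),interpolation=cv2.INTER_CUBIC); cv2.imwrite("pics/w5.png",np.hstack([a,b])[:, :900] if 0 else cv2.resize(np.hstack([a,b]),(800,267)))
E
```

```text
t 7.97 tcp [495.1 324.4  45.4] rpy [ 44.42  89.86 -43.83] F [-2.8  1.6  0.9] op 15.8
tip [608.97650447 327.86661418  64.62384436]
```

View pics/w5.png

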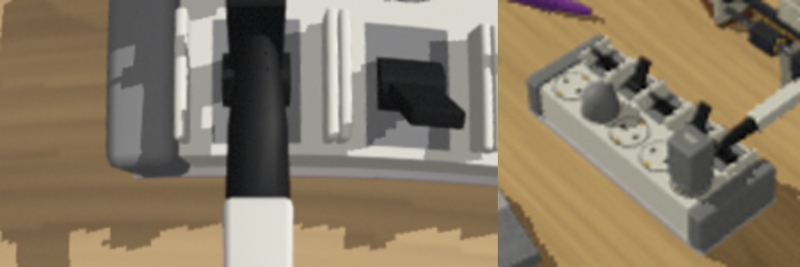

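The charger's lever (258,20) seems to lean away, beyond the nose. I'll nudge it a little further to confirm by force.

>>> {"api": "arm_command", "payload": {
  "commands": [0,3,0,0,0,0,0,0,0,0]
}}

```text
clock: 8.32
tool_pos: [0.4953, 0.3236, 0.0447]
orientation: [-36.4, 89.7, -124.6]
force: [-3.4, 1.4, 1.1]
opening: 0.0156
```

```bash
python3 - <<'E'
from h import *
o=state(); t=tool(o); print("tip",(np.array(o["tool_pos"])+.114*t[:,1]-.019*t[:,0])*1000)
o=state();plan([.405,.327,.07],1.5,0,n=3)
E
```

```text
t 8.32 tcp [495.3 323.6  44.7] rpy [ -36.37   89.75 -124.63] F [-3.4  1.4  1.1] op 15.6
tip [609.25551645 327.14863322  63.44204975]
t 8.32 tcp [495.3 323.6  44.7] rpy [ -36.37   89.75 -124.63] F [-3.4  1.4  1.1] op 15.6
[-8, -30, -2, np.float64(0.1), 0, -9, -30, -2, np.float64(0.1), 0, -8, -30, -2, 0, 0]
n 3 dy -0.2 d [-90.3   3.4  25.3]
```

>>> {"api": "arm_command", "payload": {
  "commands": [0,-15,0,0,0,-10,-35,0,0,0,-40,-35,0,0,0,-40,0,0,0,0]
}}

```text
clock: 8.82
tool_pos: [0.4061, 0.3192, 0.1338]
orientation: [-29.2, 89.5, -117.6]
force: [1.0, 0.6, 0.1]
opening: 0.0159
```

```bash
python3 - <<'E'
from h import *
state(); plan([.405,-.15,.16],-6.6,0)
E
```

```text
t 8.82 tcp [406.1 319.2 133.8] rpy [ -29.24   89.46 -117.57] F [1.  0.6 0.1] op 15.9
[-3, -2, 52, np.float64(0.9), 0, -3, 0, 52, np.float64(0.9), 0, -3, 0, 52, 1, 0, -3, 0, 52, np.float64(0.9), 0, -3, 2, 53, np.float64(0.9), 0]
[-2, 3, 52, np.float64(0.9), 0, -3, 3, 52, np.float64(0.9), 0, -3, 4, 52, 1, 0, -3, 5, 52, np.float64(0.9), 0]
n 9 dy -8.3 d [  -1.1 -469.2   26.2]
```

>>> {"api": "arm_command", "payload": {
  "commands": [-3,0,52,0.9,0,-3,0,52,0.9,0,-3,0,52,1,0,-3,0,52,0.9,0,-3,2,53,0.9,0]
}}

```text
clock: 9.45
tool_pos: [0.4072, 0.0563, 0.1546]
orientation: [97.9, 89.6, 5.3]
force: [1.0, -0.7, 0.0]
opening: 0.0154
```

>>> {"api": "arm_command", "payload": {
  "commands": [-2,3,52,0.9,0,-3,3,52,0.9,0,-3,4,52,1,0,-3,5,40,0.9,0,0,0,0,0,0]
}}

```text
clock: 10.07
tool_pos: [0.4061, -0.1487, 0.1673]
orientation: [100.8, 89.1, 4.3]
force: [0.0, 1.1, -1.9]
opening: 0.0158
```

```bash
python3 - <<'E'
from h import *
import pickle
o=state(); w=snapshot("wrist"); w["fish"]=1; pickle.dump(w,open("w6.pkl","wb")); state(); t=snapshot("top"); print(tool(get_obs()).round(3))
a=cv2.resize(w["frame"][0:270],(800,386),interpolation=cv2.INTER_CUBIC); b=cv2.resize(t["frame"][140:190,175:275],(400,200),interpolation=cv2.INTER_CUBIC); c=cv2.resize(pickle.load(open("top.pkl","rb"))["frame"][140:210,335:415],(400,350),interpolation=cv2.INTER_CUBIC)[:200]
cv2.imwrite("pics/w6.png",np.vstack([a,np.hstack([b,c])]))
E
```

```text
t 10.07 tcp [ 406.1 -148.7  167.3] rpy [100.83  89.14   4.27] F [ 0.   1.1 -1.9] op 15.8
t 10.12 tcp [ 406.  -147.7  167.2] rpy [101.86  89.15   5.36] F [ 0.1 -0.3 -0.7] op 15.5
[[ 0.015  0.994 -0.112]
 [ 0.002 -0.112 -0.994]
 [-1.     0.014 -0.003]]
```

View pics/w6.png

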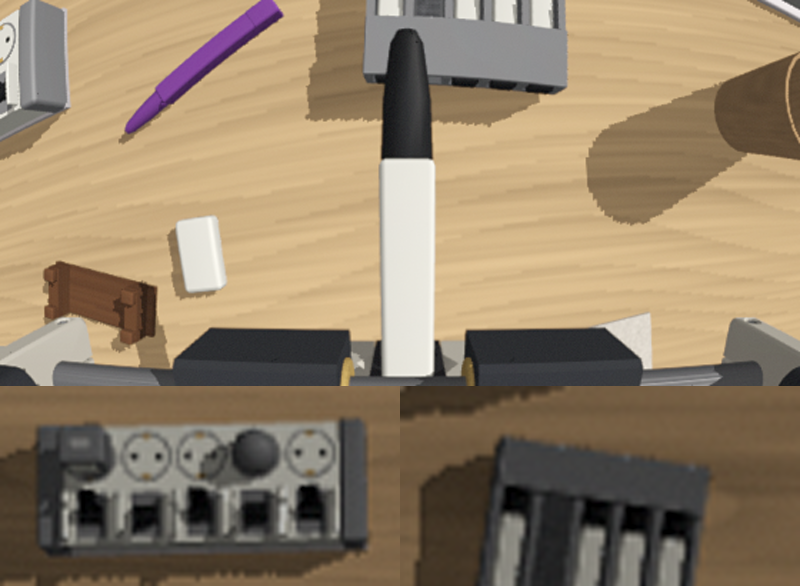

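The levers now read off, on, off, on, off, so the charger's lever has flipped and the others are unchanged. The rack's roof front corners are at about (366,74) and (566,86), and the empty cell's dark strip is at (434,5).

```bash
python3 - <<'E'
from h import *
import pickle
w=pickle.load(open("w6.pkl","rb"));k=.7
im=w["frame"][0:75,240:410]; cv2.imwrite("pics/w7.png",cv2.resize(im,(800,353),interpolation=cv2.INTER_CUBIC))
s=pickle.load(open("top.pkl","rb")); print([(onz(s,335+u/5-.4,140+v/5-.4,.038)*1000).round(1) for u,v in [(103,52),(309,85)]],"back roof corners")
E
```

```text
[array([ 679., -155.,   38.]), array([ 659.5, -282.1,   38. ])] back roof corners
```

View pics/w7.png

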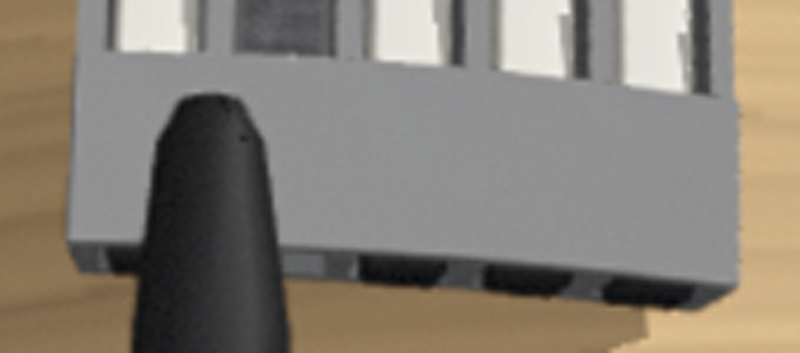

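The zoom shows the roof front edge running from (70,242) to (735,290). The empty cell's window is between (233,52) and (337,57) at the rear edge of the front roof.

```bash
python3 - <<'E'
from h import *
import pickle
w=pickle.load(open("w6.pkl","rb")); k=800/170
q=lambda u,v,z:(onz(w,240+u/k-.4,v/k-.4,z)*1000)
FL,FR,a,b,w5=q(70,242,.038),q(735,290,.038),q(233,53,.038),q(337,57,.038),q(716,97,.038)
w1=q(108,50,.038)
for n,p in dict(FL=FL,FR=FR,a=a,b=b,w1=w1,w5=w5,tip=q(212,95,.186)).items(): print(n,p.round(1))
d=(FR-FL)[:2]; print("width",np.linalg.norm(d),"ab",np.linalg.norm(a-b)); d/=np.linalg.norm(d)
d2=(w5-w1)[:2]; print("w1-w5 (120)",np.linalg.norm(d2), "yaws",np.degrees(np.arctan2(d[0],-d[1])),np.degrees(np.arctan2(d2[0],-d2[1])))
x=np.array([-d[1],d[0]]); m=(FL+FR)[:2]/2; print("mouth via front",m-d*25, "via window",((a+b)/2)[:2]-x*40, "via w1w5",(w1+w5)[:2]/2-d*25-x*40)
E
```

```text
FL [ 541.6 -136.3   38. ]
FR [ 522.4 -262.1   38. ]
a [ 576.2 -170.9   38. ]
b [ 573.5 -190.4   38. ]
w1 [ 579.9 -147.6   38. ]
w5 [ 562.5 -264.1   38. ]
tip [ 518.4 -160.8  186. ]
width 127.30205120579888 ab 19.644221315679157
w1-w5 (120) 117.79420929422223 yaws -8.699305183573655 -8.463314658453307
mouth via front [ 535.775096   -174.50502644] via window [ 535.31774388 -174.57500248] via w1w5 [ 535.42561872 -175.05264194]
```

```bash
python3 - <<'E'
from h import *
plan([.3981,-.1539,.012],-8.6,0,n=4)
E
```

```text
[39, -2, 2, np.float64(0.5), 0, 39, -2, 2, np.float64(0.6), 0, 38, -1, 2, np.float64(0.5), 0, 39, -2, 2, np.float64(0.6), 0]
n 4 dy -2.2 d [  -8.    -7.  -155.2]
```

>>> {"api": "arm_command", "payload": {
  "commands": [37,-2,2,0.5,0,39,-2,2,0.6,0,38,-1,2,0.5,0,34,-2,1,0.6,0,0,0,0,0,0]
}}

```text
clock: 10.8
tool_pos: [0.4027, -0.1472, 0.0172]
orientation: [103.1, 88.8, 5.0]
force: [-0.5, 0.5, 0.2]
opening: 0.0158
```

```bash
cat >> h.py <<'E'
def cell():
    o=state(); t=tool(o); tip=(np.array(o["tool_pos"])+.114*t[:,1]-.0192*t[:,0])*1000; x=np.array([.9888,-.1495]); e=tip[:2]-[535.5,-174.7]
    print("in cell x,y,z",np.round([e@x,e@[-x[1],x[0]],tip[2]-24],1),"yaw",round(np.degrees(np.arctan2(t[1,1],t[0,1])),2),"tilt y_z",round(t[2,1],4))
E
python3 - <<'E'
from h import *
cell()
E
```

```text
t 10.8 tcp [ 402.7 -147.2   17.2] rpy [103.12  88.78   4.98] F [-0.5  0.5  0.2] op 15.8
in cell x,y,z [-21.8   8.1  14.8] yaw -8.15 tilt y_z 0.0208
```

>>> {"api": "arm_command", "payload": {
  "commands": [8,-4,5,0.4,0,5,0,3,0,0,0,0,0,0,0,0,0,0,0,0]
}}

```text
clock: 11.3
tool_pos: [0.4006, -0.1538, 0.0068]
orientation: [102.7, 88.4, 4.3]
force: [0.2, -0.2, -0.1]
opening: 0.0156
```

```bash
python3 - <<'E'
from h import *
cell()
w=snapshot("wrist"); cv2.imwrite("pics/w8.png",cv2.resize(w["frame"][0:105,200:400],(800,420),interpolation=cv2.INTER_CUBIC))
E
```

```text
t 11.3 tcp [ 400.6 -153.8    6.8] rpy [102.65  88.42   4.28] F [ 0.2 -0.2 -0.1] op 15.6
in cell x,y,z [-23.1   0.8   5. ] yaw -8.38 tilt y_z 0.0269
```

View pics/w8.png

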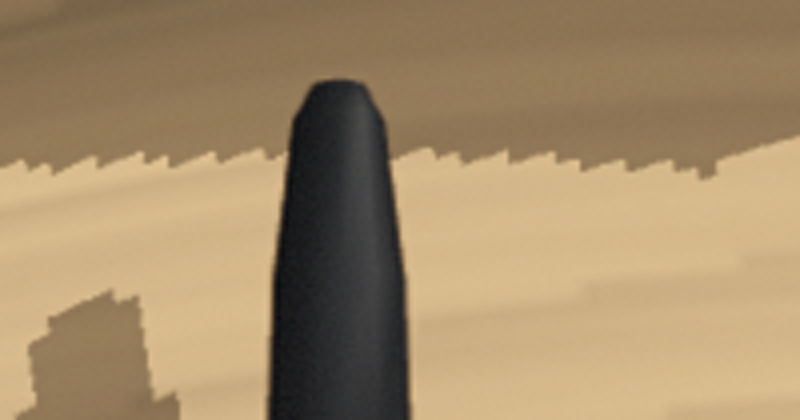

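The rack is out of this view and only the nose shows, at (338,85). I'm going by the measured poses, lowering 4 mm and entering step by step while watching the force.

>>> {"api": "arm_command", "payload": {
  "commands": [4,2,1,0.2,0,0.5,15,0,0,0,0,15,0,0,0,0,15,0,0,0]
}}

```text
clock: 11.85
tool_pos: [0.4506, -0.1623, 0.004]
orientation: [102.6, 88.3, 4.0]
force: [-0.5, 0.4, -0.6]
opening: 0.0154
```

```bash
python3 - <<'E'
from h import *
cell()
E
```

```text
t 11.85 tcp [ 450.6 -162.3    4. ] rpy [102.58  88.33   4.01] F [-0.5  0.4 -0.6] op 15.4
in cell x,y,z [27.6 -0.6  2.4] yaw -8.57 tilt y_z 0.0284
```

>>> {"api": "arm_command", "payload": {
  "commands": [1,10,-0.5,0,0,0,12,0,0,0,0,10,0,0,0,0,0,0,0,0]
}}

```text
clock: 12.35
tool_pos: [0.4861, -0.1672, 0.0034]
orientation: [102.4, 88.3, 3.9]
force: [-0.2, -0.1, -0.7]
opening: 0.0155
```

```bash
python3 - <<'E'
from h import *
cell()
E
```

```text
t 12.35 tcp [ 486.1 -167.2    3.4] rpy [102.43  88.34   3.85] F [-0.2 -0.1 -0.7] op 15.5
in cell x,y,z [63.4 -0.   1.8] yaw -8.59 tilt y_z 0.0282
```

>>> {"api": "arm_command", "payload": {
  "commands": [0.5,10,0,0,0,0,10,0,0,0,0,8,0,0,0,0,0,0,0,0]
}}

```text
clock: 12.85
tool_pos: [0.5153, -0.1716, 0.0038]
orientation: [102.5, 88.4, 3.9]
force: [-0.3, 0.2, -0.2]
opening: 0.016
```

```bash
python3 - <<'E'
from h import *
cell()
E
```

```text
t 12.85 tcp [ 515.3 -171.6    3.8] rpy [102.51  88.35   3.93] F [-0.3  0.2 -0.2] op 16.0
in cell x,y,z [93.  -0.   2.2] yaw -8.59 tilt y_z 0.0281
```

>>> {"api": "arm_command", "payload": {
  "commands": [0,0,0,0,45,0,0,0,0,45,0,0,0,0,45,0,0,0,0,45]
}}

```text
clock: 13.35
tool_pos: [0.5145, -0.1715, 0.0038]
orientation: [102.9, 88.4, 4.3]
force: [0.0, 0.3, 0.1]
opening: 0.0395
```

```bash
python3 - <<'E'
from h import *
cell()
E
```

```text
t 13.35 tcp [ 514.5 -171.5    3.8] rpy [102.87  88.37   4.27] F [0.  0.3 0.1] op 39.5
in cell x,y,z [92.2 -0.1  2.2] yaw -8.6 tilt y_z 0.0277
```

>>> {"api": "arm_command", "payload": {
  "commands": [0,-25,0,0,45,0,-25,0,0,45,-4,-12,0,0,20,0,0,0,0,0,0,0,0,0,0]
}}

```text
clock: 13.98
tool_pos: [0.4535, -0.1621, 0.007]
orientation: [101.9, 88.2, 3.4]
force: [0.3, 0.1, -0.1]
opening: 0.0149
```

>>> {"api": "arm_command", "payload": {
  "commands": [0,0,0,0,0,0,0,0,0,0,0,0,0,0,0]
}}

```text
clock: 14.35
tool_pos: [0.4551, -0.1622, 0.0069]
orientation: [101.6, 88.2, 3.1]
force: [-0.9, 0.2, 1.0]
opening: 0.0002
```

```bash
python3 - <<'E'
from h import *
cell()
w=snapshot("wrist"); cv2.imwrite("pics/w9.png",cv2.resize(w["frame"],(560,420)))
E
```

```text
t 14.35 tcp [ 455.1 -162.2    6.9] rpy [101.59  88.19   3.05] F [-0.9  0.2  1. ] op 0.2
in cell x,y,z [32.   0.3  5.6] yaw -8.54 tilt y_z 0.0309
```

View pics/w9.png

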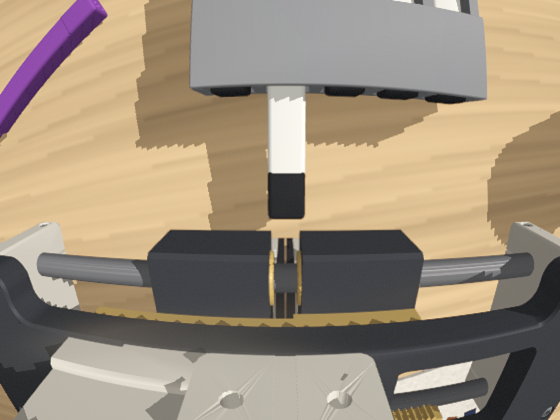

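The marker is level in the cell with its tail at (286,195), and the shut fingers are behind it. Now I push it home.

>>> {"api": "arm_command", "payload": {
  "commands": [0,12,0,0,0,0,14,0,0,0,0,14,0,0,0,0,8,0,0,0,0,0,0,0,0]
}}

```text
clock: 15.02
tool_pos: [0.507, -0.17, 0.0082]
orientation: [101.2, 88.2, 2.7]
force: [-0.3, 0.4, -1.0]
opening: 0.0004
```

```bash
python3 - <<'E'
from h import *
cell()
E
```

```text
t 15.03 tcp [ 507.  -170.     8.2] rpy [101.21  88.18   2.69] F [-0.3  0.4 -1. ] op 0.4
in cell x,y,z [84.5  0.4  6.9] yaw -8.53 tilt y_z 0.0311
```

>>> {"api": "arm_command", "payload": {
  "commands": [0,4,0,0,0,0,3,0,0,0,0,0,0,0,0]
}}

```text
clock: 15.4
tool_pos: [0.5101, -0.1709, 0.0075]
orientation: [103.4, 88.6, 4.8]
force: [0.3, -0.6, -0.7]
opening: 0.0
```

```bash
python3 - <<'E'
from h import *
cell()
E
```

```text
t 15.4 tcp [ 510.1 -170.9    7.5] rpy [103.39  88.56   4.8 ] F [ 0.3 -0.6 -0.7] op 0.0
in cell x,y,z [87.8 -0.1  5.5] yaw -8.59 tilt y_z 0.0245
```

>>> {"api": "arm_command", "payload": {
  "commands": [0,4,0,0,0,0,4,0,0,0]
}}

```text
clock: 15.65
tool_pos: [0.5104, -0.1716, 0.0064]
orientation: [114.4, 89.3, 15.7]
force: [-11.3, 4.9, 8.7]
opening: 0.0003
```

```bash
python3 - <<'E'
from h import *
cell()
E
```

```text
t 15.65 tcp [ 510.4 -171.6    6.4] rpy [114.4   89.28  15.7 ] F [-11.3   4.9   8.7] op 0.3
in cell x,y,z [88.5 -1.   2.9] yaw -8.71 tilt y_z 0.0114
```

>>> {"api": "arm_command", "payload": {
  "commands": [0,-8,0,0,0,0,-30,0,0,0,-30,-30,0,0,0,-40,-10,0,0,0,0,0,0,0,0]
}}

```text
clock: 16.27
tool_pos: [0.432, -0.1598, 0.0774]
orientation: [108.0, 89.0, 9.4]
force: [0.2, 0.6, -0.2]
opening: 0.0003
```

```bash
python3 - <<'E'
from h import *
cell(); w=snapshot("wrist"); w["fish"]=1; x=np.array([.9888,-.1495]); m=np.array([.5355,-.1747]); f=w["frame"].mean(2)
for d in range(-70,12,3):
    p=m+x*d/1000; u,v=proj(w,[*p,.032]); print(d,(round(u),round(v)),round(f[int(round(v)),int(round(u))]) if 0<=v<420 else None,end=" | ")
E
```

```text
t 16.27 tcp [ 432.  -159.8   77.4] rpy [108.    88.97   9.35] F [ 0.2  0.6 -0.2] op 0.3
in cell x,y,z [ 9.1 -0.9 74.5] yaw -8.65 tilt y_z 0.0171
-70 (285, 175) 167 | -67 (285, 170) 166 | -64 (285, 166) 175 | -61 (285, 161) 182 | -58 (285, 156) 180 | -55 (285, 152) 180 | -52 (285, 147) 173 | -49 (285, 142) 172 | -46 (285, 137) 182 | -43 (285, 132) 184 | -40 (285, 128) 181 | -37 (285, 123) 181 | -34 (285, 118) 178 | -31 (285, 113) 182 | -28 (285, 109) 180 | -25 (285, 104) 115 | -22 (285, 99) 124 | -19 (285, 94) 124 | -16 (285, 90) 32 | -13 (285, 85) 45 | -10 (285, 80) 47 | -7 (285, 75) 49 | -4 (285, 71) 48 | -1 (285, 66) 36 | 2 (285, 62) 95 | 5 (285, 57) 147 | 8 (285, 52) 146 | 11 (285, 48) 147 |
```

```bash
python3 -c "
from h import *
print(close_job()); state()"
```

```text
the job is handed in; nothing more can be done
None
the job is handed in; nothing more can be done
```

I handed the job in at about 16.3 s of the 58 s allowed. The charger's outlet is off and the marker is nose first in the empty rack cell, pushed home. `close_job()` gave no verdict, so these are my own checks.

- **Lever:** I pushed it with the marker's nose until it stopped at about 3.4 N. The top picture taken afterwards showed the levers, left to right, as off, on, off, on, off. So the charger's lever flipped and the other four stayed as they were. I did not look at the levers again after that.
- **Marker:** I let go at about 93 mm deep, then pushed the tail with the shut fingers until it stopped firmly at about 11 N, where I expected the back of the cell. The wrist camera then put the tail 16 to 18 mm outside the mouth, against 16 mm when fully home.
- **Hand and bystanders:** The gripper was drawn back and clear of everything, with force readings near zero. I saw no sign of a bystander moving, but I did not measure their positions at the end.
- **What disagreed:**
  - The tool tilted by up to about 1.8 degrees during the rack work, but this caused no contact force on the way in.
  - The last push also showed about 9 N upward on the fingers, gone once I backed off.
  - The rack measured about 2% narrow in the wrist picture.
  - One close picture at the rack missed the mouth, so I entered the cell on measured positions and force.

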